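Stop-button check on the bottle mixer

ROBOT

A 6-joint arm with a two-finger parallel gripper is mounted at the origin on a cart in front of the work surface, level with it; the furniture and walls round the work are solid. World frame = base frame: x ahead of the robot, y to its left, z up, the work surface at z = 0. Lengths are in m, angles in degrees, forces in N, time in s.
With the tool pointing down it reaches from about 0.275 to 0.825 m from the base axis. Payload 5.2 kg.
Tool frame: the origin (TCP) lies midway between the tips of the shut fingers; the grasp point (between the pads) lies 19 mm behind it; x points along the fingers, y is the direction in which the jaws open and shut, and the axes are right-handed (so a half turn about x gives the same grasp; the last joint's range is limited). The gripper opens to 93 mm and grips with 3 to 60 N. Pads are 15 mm wide; open, the fingers measure 128 mm over their backs; the gripper's body (75 mm by 188 mm) begins 65 mm behind the grasp point.
Start: joints at [52.151, 14.817, 87.949, -0, 77.235, -11.62], TCP at [0.243, 0.493, 0.219] pointing down, gripper open.
Joint ranges: [-179.93, 179.93], [-52.35, 119.4], [10.71, 147.94], [-69.91, 249.91], [12.55, 155.21], [-178.61, 178.61]. Speed limits (degrees/s): [147.25, 147.25, 180, 180, 180, 180].

INTERFACE

Orientations are given as [roll, pitch, yaw] about the fixed x, y, z axes, in that order (R = Rz(yaw) Ry(pitch) Rx(roll)).
In Python, from cell import manip, optics, hand_in gives the robot as it stands.
- The arm moves only by the tool carry_out, never from a script. Its argument "plan" is a list of rows, each a list of 3 entries, a list of its own where there are three numbers: the opening, from 0 (shut) to 1 (fully open), then the shift along the tool's x, y, z in units of 40 mm (1.0 is 40 mm), then the turn about the tool's x in units of 6 degrees (1.0 is 6 degrees). A call has 1 to 12 rows; each row shifts and turns the commanded pose from where the row before left it, along the tool's axes as they then stand; what a row does not reach is not made up. A row lasts 1/10 s, in which the tool goes at most 50 mm and 8.59 degrees, less where a joint would pass 70% of its speed; a pose out of reach is approached as far as the arm can. A call is refused whole if a number of a shift passes 1 or a number of a turn 1, either way. A call with a gripper value outside its range is refused whole. The fingers move at their own pace and stop on an object; the grip force is fixed at half the most. Time passes only in rows, so rows that do not move let the fingers close. It gives the time, the measured TCP pose, the force and the opening at its end, in the units of the state.
- manip.read_state(): the state, without advancing time (a new reading comes with each control period).
- optics.camera(name): name is "scene" or "side" or "wrist"; returns a dict with "pixels" (400x640x3 uint8, red, green, blue), "range_z" (400x640 float32, m along the optical axis (not along the pixel's ray), 0 where there is no reading), "fov_y" (degrees; the focal length in pixels is half the picture's height over the tangent of half this angle, whatever the lens; pixels are square), "cx", "cy" (the principal point, pixels), "k1" (the pictures are not rectified: a ray, as slopes to the right and down, at radius r is drawn at 1 + k1 r^2 times it, then the intrinsics apply), "eye" and "rotation" of the camera in the world. Camera axes: x right, y down, z forward; pixel columns grow to the right and rows downward; lengths in m; the calibration is good to about 2 mm. A picture is of the moment at which its call begins.
- hand_in(): hands the job in, once; it reports no verdict.
The state is a dict: "t": time; "joint_positions": joint angles; "dq": joint speeds; "effort": joint torques, N m; "tcp_pos": TCP position; "eef_rot": TCP orientation; "wrist_force": force on the tool from outside, world axes, zero at the start; "wrist_torque": the same for the moment, N m; "opening": finger opening in m.
Only numpy, scipy, OpenCV 4.12 (cv2) and the standard library are available. Lean on these libraries where they do the work, as an engineer would, in place of code of your own. Each camera call takes 0.05 s, during which the arm holds its last target.

TASK

Do the stop check on the bottle mixer, using only fingertips and gripping or lifting nothing: press the red mushroom stop on the yellow box right in and take the fingers off to see that it stays latched down. Then push one of its lugs round clockwise until the latch lets go, leave it popped fully up, and press the green start button all the way in and let it come back. Leave the blue button unpressed and the things standing around where they are.

Things in the scene. Friction and masses are not known exactly. Their poses are not given: they have to be found in the camera images.
- stop_station: yellow box, 130 (x) x 120 (y) x 50 mm tall, screwed to the table on a flat foot plate 150 x 100 mm, with the red mushroom stop in the middle of its top; origin at the centre of its underside on the table, z up along the button's axis. Its place and yaw vary
- stop_top (a point): centre of the top of the round black hub in the middle of the red mushroom head, on its axis, 102 mm above the table when the head is up; sinks with the head but does not turn. The hub is 24 mm across at its top and 32 mm at its foot; the head's disc is 84 mm across, its upper face 24 mm and its underside 34 mm below this point
- stop_lug (a point): on the upright pushing face of one of three equal lugs (120 degrees apart) on the red disc, 33 mm from the axis, 12 mm above the disc; moves with the head. Pushing this face turns the head clockwise from above. A lug spans 24 to 42 mm from the axis and stands 22 mm above the disc, 2 mm lower than the hub. The body and ramp of the lug reach about 22 mm clockwise from the face
- stop_gap (a point): centre of the open part of the red disc just anticlockwise of that lug's upright face (marked by a white arrow), on the disc's upper face, 34 mm from the axis and 34 degrees short of the face: where a fingertip goes to push the lug. About 45 mm is open along the rim there; moves with the head
- stop_press (a joint): how far the red head is pushed in, m: 0 up, 0.0105 at the end of its travel. A spring pushes it up with 3 N when up and 9 N at the end; going in also takes a few newtons more to pass the latch (about 10 N in all). Pushed past about 0.0085 it latches, and stays at about 0.0078 when let go
- stop_twist (a joint): turn of the red head clockwise from above, rad: 0 at rest, range 0 to 0.9. While the head is latched, turning it past about 0.6 frees the latch, and the head springs up; let go, it turns itself back to 0. This takes about a second. Turning takes up to about 0.1 N m
- start_station: grey box 75 (x) x 70 (y) x 50 mm tall, screwed to the table, with the green start button on top; origin at the centre of its underside. It may change places with the blue button's box
- start_button_top (a point): centre of the top of the green button (32 mm across), 72 mm above the table when out
- start_button (a joint): how far the green button is pushed in, m: 0 out, 0.006 fully in (5 N); springs back
- jog_station: a like grey box with a blue button on top, to be left alone; origin at the centre of its underside
- jog_button (a joint): how far the blue button is pushed in, m: 0 out, 0.006 fully in
- ink_plum: the small plum-coloured ink bottle with dropper cap, 25 mm across, 80 mm tall, standing; origin at the centre of its foot. A loose bystander
- tape_roll: the roll of beige masking tape lying flat, 94 mm across, 25 mm high; origin at the centre of its underside. A loose bystander
- red_bottle: the red and black paint bottle, 65 mm across, 159 mm tall, standing; origin at the centre of its foot. A loose bystander
- green_cup: the green plastic mixing cup, 72 mm across, 81 mm tall, standing; origin at the centre of its foot. A loose bystander
- paint_tube: a white-capped paint tube lying down, 42 x 116 x 34 mm; origin on its underside. A loose bystander
- yellow_bottle: the yellow and black paint bottle, 69 mm across, 148 mm tall, standing; origin at the centre of its foot. A loose bystander
There are look-alikes about, which are no part of the job. There is more than one size of the stop_station; the job needs the larger.

How it is judged:
By the outcome, as a careful person would: the job done as asked, in the order asked, and still so for the second after the job is handed in, with the robot touching nothing.
It also fails if it takes over 48 s, if anything falls off the work surface, if the arm or the gripper's body presses on something with over 40 N, if the wrist force passes 120 N, or if a joint passes its speed limit or range.

## Working session

There is one attempt and no reset: what is moved stays moved. The work goes in short steps, Python scripts to look and compute and a tool call to move; the robot and the scene stay as the last step left them, time stands still between calls to the robot, and variables do not carry over. Pictures are saved under pics/ and viewed, and the job is handed in when it is done.

Besides the shell and the picture viewer there is one more tool, called as name(argument=value, ...) on one line, values as JSON. carry_out: Moves the arm, as the interface text tells. Its arguments: {"type":"object","properties":{"plan":{"type":"array","items":{"type":"array"}}},"required":["plan"]}

```bash
mkdir -p pics; ls
python3 - <<'E'
from cell import manip, optics
import cv2, numpy as np
print(manip.read_state())
for n in ["scene","side","wrist"]:
    c=optics.camera(n); cv2.imwrite(f"pics/{n}0.png",c["pixels"][:,:,::-1]); np.savez(f"{n}0.npz",**c)
    print(n,c["fov_y"],c["cx"],c["cy"],c["k1"],c["eye"],c["rotation"])
E
```

```text
pics
{'t': 0.0, 'joint_positions': array([ 5.21484505e+01,  1.48585866e+01,  8.80100644e+01, -1.13443151e-03,
        7.72344642e+01, -1.16187056e+01]), 'dq': array([ 0.07770352,  0.05387243, -0.10726499, -0.05317894, -0.02786021,
        0.04616891]), 'effort': array([-9.01928579e-04, -4.37275207e+01, -2.84006703e+01,  7.18782004e-02,
        4.13318211e-02, -6.08531968e-05]), 'tcp_pos': array([0.2427503 , 0.49292798, 0.21783113]), 'eef_rot': array([-101.00421679,   89.89687877, -127.23680901]), 'wrist_force': array([-0.52665133, -0.0357858 ,  0.08007013]), 'wrist_torque': array([ 0.0002248 ,  0.02142408, -0.00504498]), 'opening': 0.093298988103751}
scene 44.47046576759495 319.6926585036375 210.2702433723281 -0.1321471134128841 [-0.15036649 -0.80231598  1.2427668 ] [-139.18419708    0.87748753  -41.24707147]
side 49.30277775882671 323.2280777780916 196.0445501210402 0.03770996798749943 [-0.05397431 -0.98020831  0.79790501] [-121.74476541   -0.68489573  -30.06876059]
wrist 68.94917452773966 322.58249643120047 199.62186404534515 0.009164104825569407 [0.18179792 0.52329321 0.38204807] [1.65877335e+02 1.20472062e-01 6.38054516e+01]
```

View pics/scene0.png

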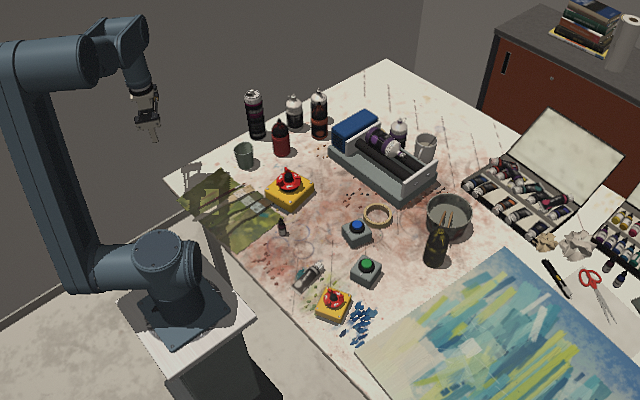

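View pics/side0.png

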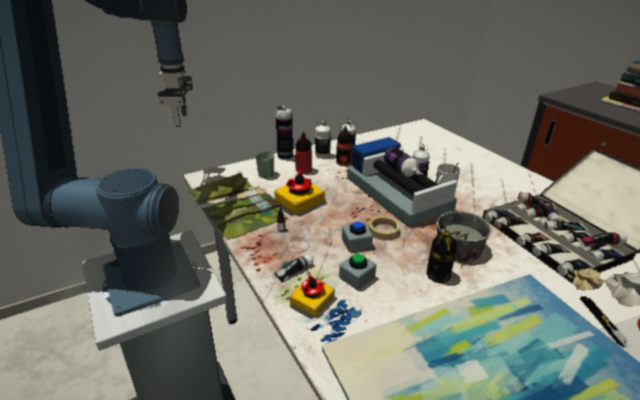

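View pics/wrist0.png

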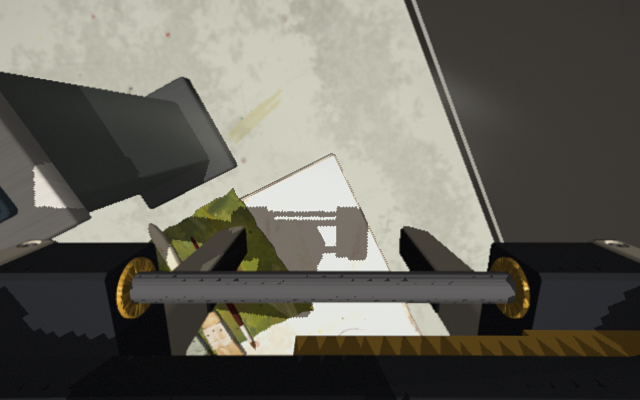

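The candidates for the stop station in the scene view are the far one at (290,188) and the near one at (333,303). I'll decide by size. The green button is at (366,265) and the blue (leave alone) at (357,226). Next I'll measure them and take crops.

```bash
cat > h.py <<'E'
import numpy as np, cv2
from scipy.spatial.transform import Rotation as Rn
def load(n): 
    d=np.load(n); return {k:d[k] for k in d}
def rot(e): return Rn.from_euler('xyz',e,degrees=True).as_matrix()
def f_of(c): return 200/np.tan(np.radians(float(c["fov_y"])/2))
def slopes(c,u,v):
    f=f_of(c); xd=(np.asarray(u,float)-c["cx"])/f; yd=(np.asarray(v,float)-c["cy"])/f
    x,y=xd.copy(),yd.copy()
    for _ in range(20):
        s=1+c["k1"]*(x*x+y*y); x=xd/s;y=yd/s
    return x,y
def cast(c,u,v,z):
    x,y=slopes(c,u,v); d=np.stack([x,y,np.ones_like(x)],-1)@rot(c["rotation"]).T
    t=(z-c["eye"][2])/d[...,2]; return c["eye"]+t[...,None]*d
def cloud(c):
    v,u=np.mgrid[0:400,0:640]; x,y=slopes(c,u,v); Z=c["range_z"]
    P=np.stack([x*Z,y*Z,Z],-1)@rot(c["rotation"]).T+c["eye"]; P[Z<=0]=np.nan; return P
def proj(c,p):
    q=(np.atleast_2d(p)-c["eye"])@rot(c["rotation"]); x=q[:,0]/q[:,2];y=q[:,1]/q[:,2]
    s=1+c["k1"]*(x*x+y*y); f=f_of(c); return np.stack([c["cx"]+f*x*s,c["cy"]+f*y*s],-1)
def crop(c,u,v,w,name,k=6):
    im=c["pixels"][max(0,v-w):v+w,max(0,u-w):u+w,::-1]; cv2.imwrite(name,cv2.resize(im,None,fx=k,fy=k,interpolation=cv2.INTER_CUBIC))
E
python3 - <<'E'
from h import *
for n in ["scene","side"]:
    c=load(n+"0.npz"); P=cloud(c); im=c["pixels"]; hsv=cv2.cvtColor(im,cv2.COLOR_RGB2HSV)
    H,S,V=[hsv[...,i].astype(int) for i in range(3)]
    M={"yellow":(H>18)&(H<30)&(S>170)&(V>110),"red":((H<6)|(H>174))&(S>170)&(V>100),"green":(H>50)&(H<80)&(S>120)&(V>60),"blue":(H>105)&(H<125)&(S>150)&(V>60)}
    for k,m in M.items():
        N,l,st,ce=cv2.connectedComponentsWithStats(m.astype(np.uint8))
        for i in range(1,N):
            if st[i,4]<25: continue
            p=P[l==i]; p=p[~np.isnan(p[:,0])]
            if len(p)==0: continue
            if p[:,0].max()>1.0: continue
            print(n,k,ce[i].round(),st[i,4],"min",np.percentile(p,2,0).round(3),"max",np.percentile(p,98,0).round(3),"mean",p.mean(0).round(3))
c=load("scene0.npz"); crop(c,290,188,45,"pics/c1.png"); crop(c,333,303,45,"pics/c2.png")
E
```

```text
scene yellow [288. 192.] 449 min [0.442 0.074 0.042] max [0.572 0.183 0.054] mean [0.491 0.119 0.048]
scene yellow [344. 303.] 98 min [ 0.314 -0.331  0.027] max [ 0.374 -0.282  0.038] mean [ 0.35  -0.309  0.033]
scene red [290. 182.] 171 min [0.472 0.097 0.071] max [0.542 0.173 0.101] mean [0.506 0.124 0.081]
scene red [334. 299.] 126 min [ 0.303 -0.312  0.048] max [ 0.346 -0.261  0.068] mean [ 0.327 -0.292  0.055]
scene green [366. 263.] 82 min [ 0.459 -0.285  0.058] max [ 0.491 -0.254  0.075] mean [ 0.471 -0.27   0.07 ]
scene blue [354. 123.] 524 min [0.758 0.125 0.128] max [0.911 0.189 0.14 ] mean [0.832 0.156 0.134]
scene blue [357. 225.] 76 min [ 0.538 -0.162  0.062] max [ 0.571 -0.13   0.075] mean [ 0.551 -0.148  0.069]
scene blue [362. 320.] 26 min [ 0.345 -0.38  -0.001] max [ 0.382 -0.367  0.005] mean [ 0.36  -0.373  0.003]
side yellow [297. 195.] 430 min [0.441 0.07  0.037] max [0.571 0.177 0.052] mean [0.49  0.115 0.047]
side yellow [311. 298.] 461 min [ 0.276 -0.335  0.023] max [ 0.37  -0.259  0.036] mean [ 0.314 -0.302  0.032]
side red [301. 184.] 132 min [0.473 0.095 0.073] max [0.534 0.148 0.099] mean [0.506 0.117 0.081]
side red [313. 288.] 143 min [ 0.303 -0.313  0.048] max [ 0.343 -0.265  0.067] mean [ 0.324 -0.298  0.054]
side green [358. 258.] 85 min [ 0.456 -0.286  0.061] max [ 0.482 -0.257  0.074] mean [ 0.469 -0.273  0.07 ]
side blue [375. 146.] 396 min [0.754 0.122 0.127] max [0.906 0.182 0.14 ] mean [0.824 0.148 0.134]
side blue [357. 226.] 68 min [ 0.536 -0.165  0.059] max [ 0.563 -0.134  0.073] mean [ 0.549 -0.151  0.069]
side blue [340. 321.] 40 min [ 0.335 -0.387  0.001] max [ 0.366 -0.369  0.006] mean [ 0.351 -0.378  0.004]
side blue [336. 335.] 25 min [ 0.31  -0.413  0.001] max [ 0.333 -0.404  0.006] mean [ 0.322 -0.408  0.003]
```

View pics/c1.png

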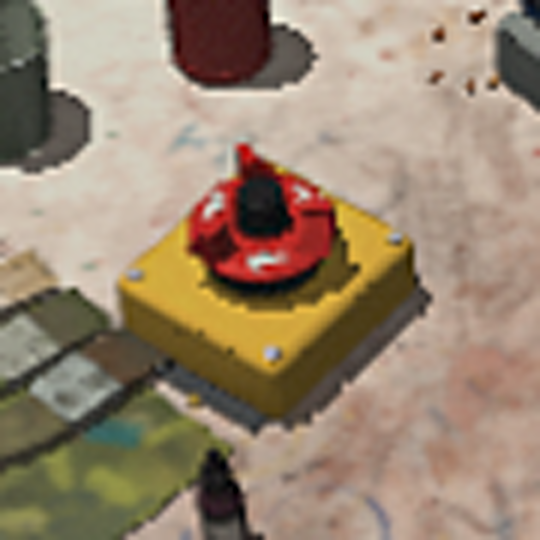

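View pics/c2.png

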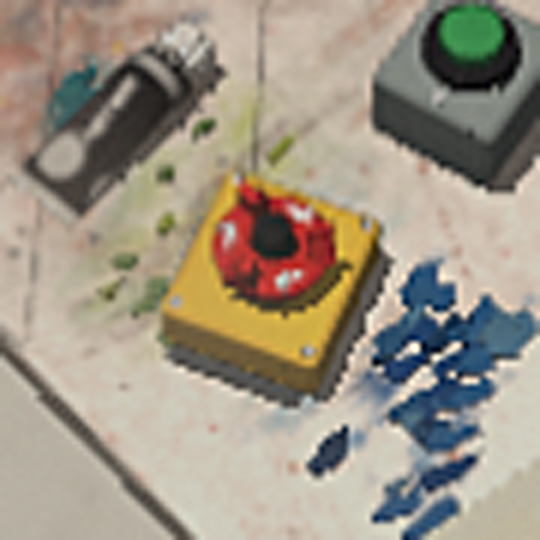

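The far station at (290,188) measures about 130 mm wide, with its top at z≈0.05 and its head up to z≈0.10, so it is the larger one. The near one tops out at about 0.035 and 0.068. I'll work out a hover that gives a close wrist view.

```bash
cat >> h.py <<'E'
def plan_to(st,target,yawturn=0):
    R=rot(st["eef_rot"]); d=R.T@(np.array(target)-st["tcp_pos"]); return d/0.04
E
python3 - <<'E'
from h import *
from cell import manip
st=manip.read_state(); R=rot(st["eef_rot"]); print(R.round(3))
c=load("wrist0.npz"); print("cam in tool mm",(R.T@(c["eye"]-st["tcp_pos"])*1000).round(1)); print((R.T@rot(c["rotation"])).round(3))
for n,px in (("scene",(288.7,173.8)),):
    c=load(n+"0.npz"); print(cast(c,*[np.array(q) for q in px],0.102))
P=cloud(load("scene0.npz"))
for nm,(u,v) in dict(redb=(281,138),dark=(434,245),cup=(244,155),b1=(255,112),tape=(378,215),ink=(282,228),tool=(385,165)).items(): print(nm,P[v,u].round(3))
c=load("scene0.npz"); hit=P[(P[...,0]>.2)&(P[...,0]<.75)&(P[...,2]>.13)&(np.abs(P[...,1])<.4)]; print(len(hit), np.unique((hit[:,:2]*20).round()/20,axis=0))
print(plan_to(st,[0.506,0.128,0.26]))
E
```

```text
[[-0.001  0.442  0.897]
 [-0.001  0.897 -0.442]
 [-1.    -0.001 -0.   ]]
cam in tool mm [-164.    -0.   -68.1]
[[ 0.001 -0.244  0.97 ]
 [ 1.     0.001 -0.001]
 [-0.001  0.97   0.244]]
[0.51499569 0.13822302 0.102     ]
redb [nan nan nan]
dark [ 0.639 -0.377  0.111]
cup [0.475 0.344 0.071]
b1 [0.602 0.439 0.14 ]
tape [ 0.673 -0.129  0.001]
ink [0.383 0.014 0.042]
tool [ 0.79  -0.038  0.091]
512 [[ 0.2   0.35]
 [ 0.2   0.4 ]
 [ 0.25  0.35]
 [ 0.25  0.4 ]
 [ 0.6   0.3 ]
 [ 0.6   0.35]
 [ 0.65 -0.4 ]
 [ 0.65 -0.35]
 [ 0.65  0.3 ]
 [ 0.65  0.35]
 [ 0.7  -0.4 ]
 [ 0.7  -0.35]
 [ 0.75  0.4 ]]
[-1.04530746 -5.27978813  9.93555453]
```

carry_out(plan=[[0, [0, -0.4, 0.9]], [0, [0, -0.4, 0.9], 0]])

```text
invalid input
```

carry_out(plan=[[0, [0, -0.42, 0.97], 0], [0, [0, -0.42, 0.97], 0], [0, [0, -0.42, 0.97], 0], [0, [0, -0.42, 0.97], 0], [0, [0, -0.42, 0.97], 0], [0, [0, -0.42, 0.97], 0], [0, [0, -0.42, 0.97], 0], [0, [0, -0.42, 0.97], 0], [0, [0, -0.42, 0.97], 0], [0, [0, -0.42, 0.97], 0], [0, [0, -0.42, 0.97], 0], [0, [0, -0.42, 0.97], 0]])

```text
t: 1.35
tcp_pos: [0.5724, 0.1052, 0.2184]
eef_rot: [-169.5, 90.0, 164.3]
wrist_force: [-0.5, 0.4, 0.0]
opening: 0.0028
```

carry_out(plan=[[0, [0, 0, 0], 0], [0, [0, 0, 0], 0]])

```text
t: 1.55
tcp_pos: [0.5716, 0.1059, 0.2178]
eef_rot: [-165.4, 89.9, 168.3]
wrist_force: [-0.4, 0.5, -0.2]
opening: 0.0004
```

Run:
```python
from h import *
from cell import manip, optics
st=manip.read_state(); print(st["t"],st["tcp_pos"],st["eef_rot"],st["wrist_force"],st["opening"]); print(rot(st["eef_rot"]).round(3))
c=optics.camera("wrist"); np.savez("w1.npz",**c); cv2.imwrite("pics/w1.png",c["pixels"][:,:,::-1])
```

```text
1.55 [0.57159487 0.10594574 0.21784582] [-165.37190221   89.8982654   168.27160309] [-0.3897009   0.49743927 -0.2414497 ] 0.000442884671642858
[[-0.002  0.444  0.896]
 [ 0.     0.896 -0.444]
 [-1.    -0.    -0.002]]
```

View pics/w1.png

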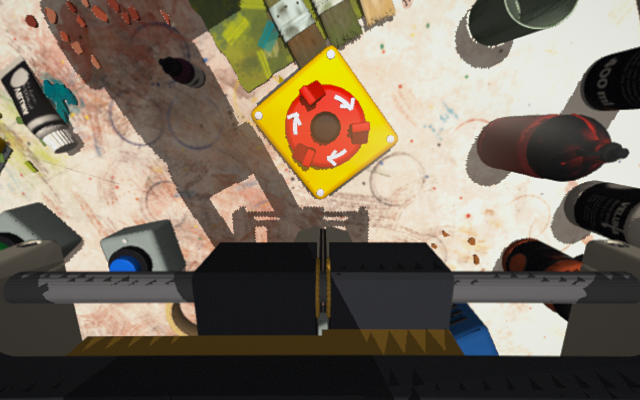

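Run:
```python
from h import *
c=load("w1.npz"); crop(c,325,125,80,"pics/c3.png",5)
P=cloud(c); R=rot([-165.37190221,89.8982654,168.27160309]); T=np.array([0.57159487,0.10594574,0.21784582])
Q=(P-T)@R*1000
for v in (232,240,250,270,300,320):
    print(v,[(u,Q[v,u].round().tolist()) for u in (200,260,300,318,322,326,340,400,450)])
im=c["pixels"][220:400,180:470,::-1]; cv2.imwrite("pics/c4.png",cv2.resize(im,None,fx=2.7,fy=2.7))
```

```text
232 [(200, [220.0, -172.0, 76.0]), (260, [219.0, -87.0, 75.0]), (300, [-8.0, -13.0, -10.0]), (318, [-8.0, -3.0, -10.0]), (322, [-4.0, -0.0, -8.0]), (326, [-7.0, 2.0, -10.0]), (340, [-9.0, 10.0, -10.0]), (400, [220.0, 108.0, 75.0]), (450, [219.0, 177.0, 75.0])]
240 [(200, [220.0, -172.0, 87.0]), (260, [221.0, -88.0, 88.0]), (300, [-21.0, -12.0, -10.0]), (318, [-20.0, -2.0, -10.0]), (322, [-16.0, -0.0, -8.0]), (326, [-21.0, 2.0, -10.0]), (340, [-21.0, 9.0, -10.0]), (400, [221.0, 109.0, 87.0]), (450, [220.0, 179.0, 87.0])]
250 [(200, [220.0, -174.0, 103.0]), (260, [-94.0, -16.0, -37.0]), (300, [-93.0, -6.0, -37.0]), (318, [-34.0, -2.0, -10.0]), (322, [-29.0, -0.0, -8.0]), (326, [-31.0, 2.0, -9.0]), (340, [-93.0, 5.0, -37.0]), (400, [-94.0, 20.0, -37.0]), (450, [219.0, 180.0, 102.0])]
270 [(200, [-105.0, -27.0, -37.0]), (260, [-105.0, -14.0, -37.0]), (300, [-104.0, -5.0, -37.0]), (318, [-100.0, -1.0, -34.0]), (322, [-38.0, -0.0, -2.0]), (326, [-97.0, 1.0, -33.0]), (340, [-104.0, 4.0, -37.0]), (400, [-104.0, 17.0, -37.0]), (450, [-104.0, 29.0, -36.0])]
300 [(200, [-105.0, -28.0, -30.0]), (260, [-106.0, -14.0, -30.0]), (300, [-107.0, -5.0, -31.0]), (318, [-103.0, -1.0, -28.0]), (322, [-99.0, -0.0, -25.0]), (326, [-102.0, 1.0, -28.0]), (340, [-107.0, 4.0, -31.0]), (400, [-107.0, 17.0, -31.0]), (450, [-106.0, 29.0, -30.0])]
320 [(200, [-106.0, -28.0, -25.0]), (260, [-107.0, -14.0, -25.0]), (300, [-106.0, -5.0, -25.0]), (318, [-66.0, -2.0, 4.0]), (322, [180.0, -1.0, 187.0]), (326, [177.0, 5.0, 185.0]), (340, [-107.0, 4.0, -25.0]), (400, [-106.0, 18.0, -25.0]), (450, [-106.0, 29.0, -25.0])]
```

View pics/c3.png

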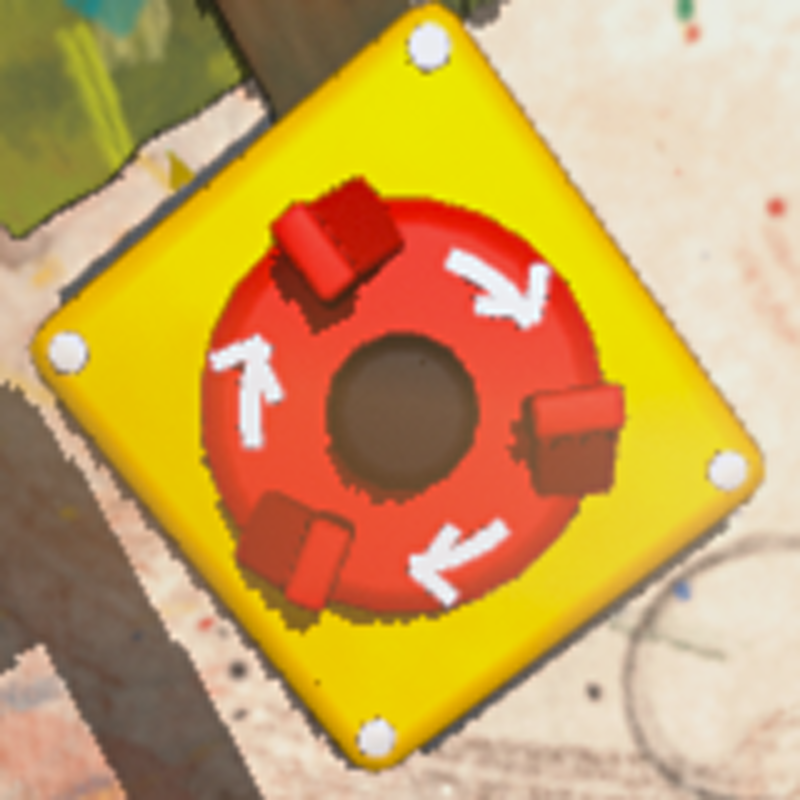

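View pics/c4.png

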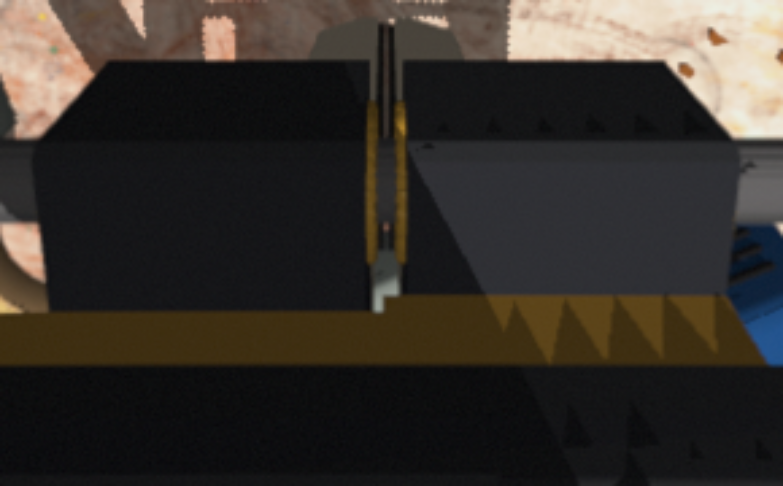

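Run:
```python
from h import *
from cell import manip
st=manip.read_state(); print(st["joint_positions"].round(1))
c=load("w1.npz"); P=cloud(c); z=P[...,2]
m=np.zeros((400,640),bool); m[60:200,250:400]=1
hub=m&(z>0.098); r=hub; print("hub",hub.sum(),P[hub].mean(0).round(4), "size",(np.ptp(P[hub],axis=0)).round(4))
hsv=cv2.cvtColor(c["pixels"],cv2.COLOR_RGB2HSV); red=m&((hsv[...,0]<8)|(hsv[...,0]>172))&(hsv[...,1]>150)
cn=max(cv2.findContours(red.astype(np.uint8),0,2)[0],key=cv2.contourArea)[:,0,:].astype(float)
disk=red&(z>.070)&(z<.082); print("disc z",np.median(z[disk]))
w=cast(c,cn[:,0],cn[:,1],0.073)[:,:2]   # rim
A=np.c_[2*w,np.ones(len(w))]; ok=np.ones(len(w),bool)
for _ in range(5):
    s=np.linalg.lstsq(A[ok],(w[ok]**2).sum(1),rcond=None)[0]; rr=np.sqrt(s[2]+s[0]**2+s[1]**2); e=np.abs(np.hypot(*(w-s[:2]).T)-rr); ok=e<.002
print("rim fit",s[:2].round(4),"r",rr.round(4),ok.sum())
C=np.array([P[hub][:,0].mean(),P[hub][:,1].mean()])
px=np.array([325.4,127.4]); print("hub pick",cast(c,px[0],px[1],.102))
top=red&(z>.095); 
N,l,s_,ce=cv2.connectedComponentsWithStats(top.astype(np.uint8))
for i in range(1,N):
    if s_[i,4]<15: continue
    p=P[l==i]; d=p[:,:2]-C; a=np.degrees(np.arctan2(d[:,1],d[:,0])); rr=np.hypot(*d.T); print(ce[i].round(),s_[i,4],"ang",a.min().round(1),a.max().round(1),np.median(a).round(1),"r",rr.min().round(4),rr.max().round(4), "z",np.median(p[:,2]))
# hand picks of top ridge edge on the pushing side (crop px)
for u,v in [(537,397),(622,384)]:
    q=cast(c,245+u/5,45+v/5,.1)[:2]-C; print("edge ang",np.degrees(np.arctan2(q[1],q[0])),np.hypot(*q))
```

```text
[ -0.4  18.1  83.6   0.   78.5 -64.1]
hub 815 [0.5114 0.138  0.0995] size [0.0663 0.073  0.0041]
disc z 0.07590276763484693
rim fit [0.51   0.1344] r 0.0367 62
hub pick [0.51242357 0.13797512 0.102     ]
[307.  95.] 181 ang -180.0 179.9 -172.6 r 0.0236 0.0405 z 0.09793099136556971
[360. 127.] 161 ang 52.7 70.5 62.8 r 0.0246 0.0417 z 0.0978835948602344
[308. 157.] 157 ang -65.6 -47.9 -55.6 r 0.0249 0.0422 z 0.0978881568569458
edge ang 67.63501663976054 0.02575663040794747
edge ang 69.34251095034611 0.041726062864383275
```

carry_out(plan=[[0, [0, 0.02, -0.57], 0], [0, [0, 0.02, -0.56], 0], [0, [0, 0.02, -0.56], 0], [0, [0.37, 0, 0], -0.94], [0, [0.37, 0, 0], -0.94], [0, [0.37, 0, 0], -0.94], [0, [0.37, 0, 0], -0.94], [0, [0.37, 0, 0], -0.94], [0, [0.37, 0, 0], -0.94], [0, [0.37, 0, 0], -0.94], [0, [0, 0, 0], 0], [0, [0, 0, 0], 0]])

```text
t: 2.8
tcp_pos: [0.5113, 0.1398, 0.1154]
eef_rot: [144.5, 90.0, 157.7]
wrist_force: [0.0, -0.0, 0.5]
opening: 0.0006
```

Run:
```python
from h import *
from cell import manip, optics
st=manip.read_state(); print(st["t"],st["tcp_pos"],st["wrist_force"],st["opening"],st["joint_positions"]); R=rot(st["eef_rot"]);print(R.round(3)); print("err", R.T@(np.array([.512,.138,.102])-st["tcp_pos"])/.04)
for n in ("scene","side"):
    c=optics.camera(n); crop(c,*((290,180) if n=="scene" else (300,180)),45,f"pics/{n}2.png",6)
a=cv2.imread("pics/scene2.png");b=cv2.imread("pics/side2.png"); cv2.imwrite("pics/both2.png",cv2.resize(np.hstack([a,b]),None,fx=.72,fy=.72))
```

```text
2.8 [0.5112825  0.13978924 0.11539022] [ 0.04176997 -0.04076101  0.51615507] 0.000612972933848416 [ 3.21743406e+00  1.81542652e+01  9.88876924e+01  1.27988661e-02
  6.29818899e+01 -9.99772293e+01]
[[-0.    -0.228  0.974]
 [ 0.     0.974  0.228]
 [-1.     0.    -0.   ]]
err [ 0.33473986 -0.04773353  0.00738426]
```

View pics/both2.png

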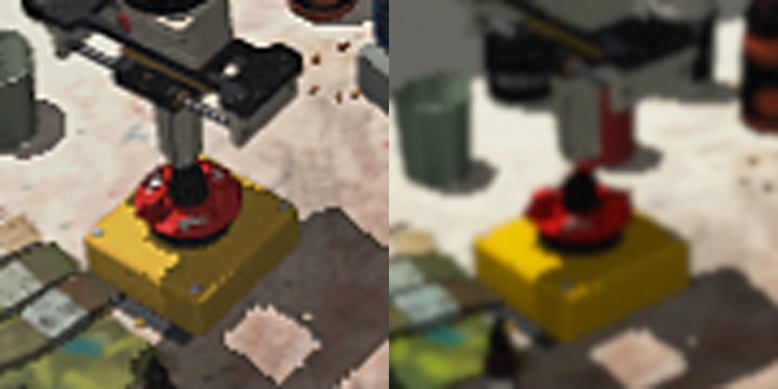

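The fingertips are centred about 13 mm above the hub in both views. Next I press.

carry_out(plan=[[0, [0.16, -0.04, 0], 0], [0, [0.12, 0, 0], 0], [0, [0.1, 0, 0], 0], [0, [0.07, 0, 0], 0], [0, [0.05, 0, 0], 0], [0, [0, 0, 0], 0]])

```text
t: 3.5
tcp_pos: [0.5125, 0.1371, 0.0954]
eef_rot: [-11.6, 90.0, 1.7]
wrist_force: [-1.5, -0.1, 5.4]
opening: 0.0004
```

carry_out(plan=[[0, [0.04, 0, 0], 0], [0, [0.04, 0, 0], 0], [0, [0, 0, 0], 0]])

```text
t: 3.8
tcp_pos: [0.5125, 0.1371, 0.0924]
eef_rot: [-13.6, 90.0, -0.4]
wrist_force: [-2.2, -0.5, 7.5]
opening: 0.0005
```

carry_out(plan=[[0, [0.03, 0, 0], 0], [0, [0.02, 0, 0], 0], [0, [0, 0, 0], 0]])

```text
t: 4.1
tcp_pos: [0.5127, 0.1372, 0.0917]
eef_rot: [-17.4, 89.9, -4.1]
wrist_force: [-4.6, -0.4, 16.7]
opening: 0.0006
```

The force rose past the spring's 9 N at z=0.0917, so that is the end stop. I'll lift off and check the latch.

carry_out(plan=[[0, [-0.15, 0, 0], 0], [0, [-0.3, 0, 0], 0], [0, [-0.5, 0, 0], 0], [0, [-0.5, 0, 0], 0], [0, [-0.5, 0, 0], 0], [0, [-0.5, 0, -0.8], 0], [0, [0, 0, 0.8], 0], [0, [0, 0, 0.8], 0], [0, [0, 0, 0.8], 0], [0, [0, 0, 0], 0], [0, [0, 0, 0], 0]])

```text
t: 5.2
tcp_pos: [0.5744, 0.1518, 0.1872]
eef_rot: [173.5, 89.9, -173.3]
wrist_force: [-0.2, 0.7, -1.1]
opening: 0.0003
```

Run:
```python
from h import *
from cell import manip, optics
st=manip.read_state(); print(st["t"],st["tcp_pos"],st["wrist_force"])
c=optics.camera("wrist"); np.savez("w3.npz",**c); cv2.imwrite("pics/w3.png",c["pixels"][:,:,::-1])
c=optics.camera("scene"); np.savez("s3.npz",**c)
c=load("w3.npz"); P=cloud(c); px=proj(c,[.512,.138,.095])[0].round().astype(int); print(px)
if 0<=px[1]<400: print("hub z",P[px[1]-3:px[1]+4:3,px[0]-3:px[0]+4:3,2])
R=rot(st["eef_rot"]); print(R.round(3)); print("to gap y,z units", (R.T@(np.array([.512,.138,.102])-st["tcp_pos"])/.04))
```

```text
5.2 [0.57440697 0.15182205 0.18724611] [-0.20892184  0.6700512  -1.1068653 ]
[323 131]
hub z [[0.09169388 0.0929462  0.09179506]
 [0.09090848 0.09234935 0.09206592]
 [0.09318265 0.09135298 0.09256197]]
[[-0.002 -0.229  0.973]
 [-0.     0.973  0.229]
 [-1.     0.    -0.002]]
to gap y,z units [ 2.13393984  0.02079451 -1.59412366]
```

View pics/w3.png

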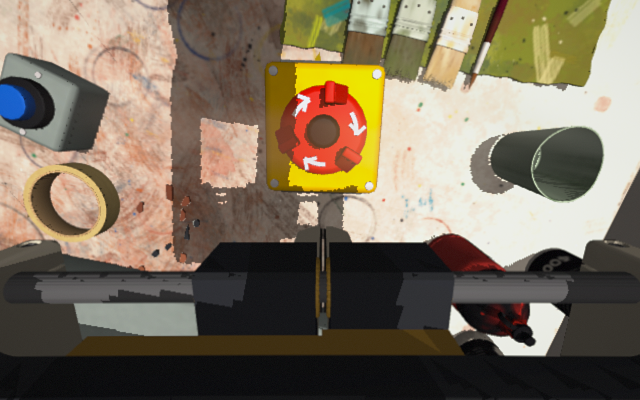

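The hub in the wrist view at (323,130) now reads z≈0.092, against 0.0995 before, so it stays latched. The target lug is at (350,157), with its arrow and gap at (356,124). I'll re-measure the lug and gap.

Run:
```python
from h import *
c=load("w3.npz"); P=cloud(c); z=P[...,2]; crop(c,323,128,50,"pics/c5.png",7)
C=np.array([.512,.138])
m=np.zeros((400,640),bool); m[60:200,250:400]=1
hsv=cv2.cvtColor(c["pixels"],cv2.COLOR_RGB2HSV); red=m&((hsv[...,0]<8)|(hsv[...,0]>172))&(hsv[...,1]>150)
N,l,s_,ce=cv2.connectedComponentsWithStats((red&(z>.0865)).astype(np.uint8))
for i in range(1,N):
    if s_[i,4]<15: continue
    p=P[l==i]; d=p[:,:2]-C; a=np.degrees(np.arctan2(d[:,1],d[:,0])); rr=np.hypot(*d.T); print(ce[i].round(),s_[i,4],"ang",a.min().round(1),a.max().round(1),"r",rr.min().round(4),rr.max().round(4))
hub=m&~red&(z>.088)&(z<.1); print("hub c",P[hub].mean(0),hub.sum())
```

```text
[329.  92.] 213 ang -180.0 179.9 r 0.0244 0.0414
[288. 145.] 186 ang -66.5 -48.7 r 0.0242 0.0416
[352. 155.] 176 ang 53.8 71.5 r 0.0247 0.0413
hub c [0.51210938 0.13802278 0.09186634] 834
```

View pics/c5.png

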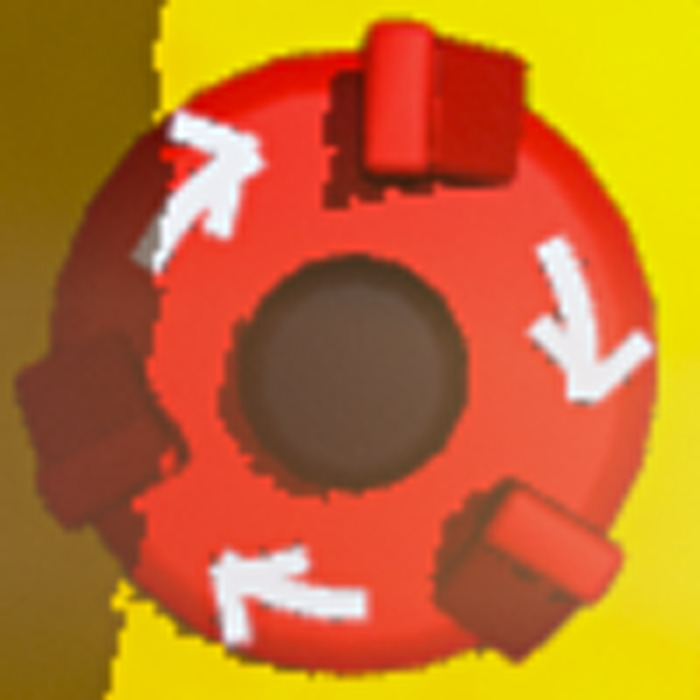

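carry_out(plan=[[0, [0, 0.315, -0.52], 0], [0, [0, 0.315, -0.52], 0], [0, [0, 0.315, -0.52], 0], [0, [0.35, 0, 0], 0.875], [0, [0.35, 0, 0], 0.875], [0, [0.35, 0, 0], 0.875], [0, [0.35, 0, 0], 0.875], [0, [0.35, 0, 0], 0], [0, [0.3, 0, 0], 0], [0, [0, 0, 0], 0], [0, [0, 0, 0], 0]])

```text
t: 6.4
tcp_pos: [0.505, 0.1743, 0.1061]
eef_rot: [-158.2, 90.0, -165.9]
wrist_force: [0.3, -0.0, 0.4]
opening: 0.0002
```

```bash
cat > gapchk.py <<'E'
from h import *
from cell import manip, optics
import sys
st=manip.read_state(); print(st["t"],st["tcp_pos"],st["wrist_force"]); R=rot(st["eef_rot"])
y=np.degrees(np.arctan2(R[1,1],R[0,1])); v=(R.T@(st["tcp_pos"]-np.array([.512,.138,0])))*1000; print("y dir",y,"a",v[1],"b",-v[2])
for n in ("scene","side"):
    c=optics.camera(n); crop(c,*((290,180) if n=="scene" else (300,185)),35,f"pics/tmp{n}.png",8)
cv2.imwrite(f"pics/{sys.argv[1]}.png",cv2.resize(np.hstack([cv2.imread("pics/tmpscene.png"),cv2.imread("pics/tmpside.png")]),None,fx=.71,fy=.71))
E
python3 gapchk.py g1
```

```text
6.4 [0.5050093  0.1743194  0.10610458] [ 0.25041557 -0.03178225  0.39438543]
y dir 82.26017905809385 a 35.03901717515104 b 11.83842989183009
```

View pics/g1.png

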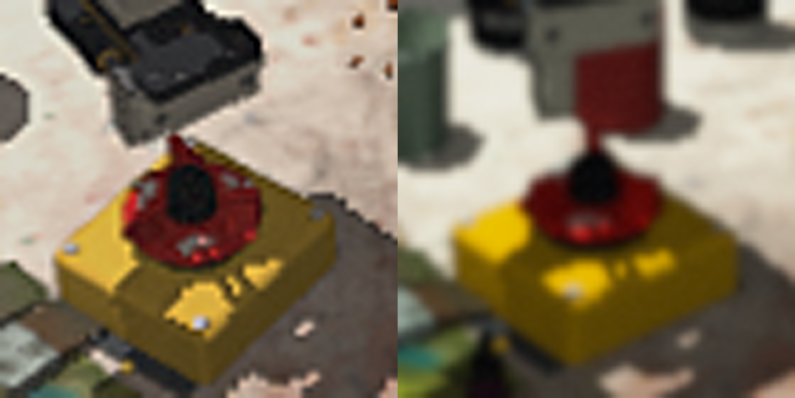

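carry_out(plan=[[0, [0.2, 0, 0], 0], [0, [0.2, 0, 0], 0], [0, [0.17, 0, 0], 0], [0, [0, 0, 0], 0], [0, [0, 0, 0], 0]])

```text
t: 7.0
tcp_pos: [0.5051, 0.1744, 0.0826]
eef_rot: [-164.3, 89.9, -172.1]
wrist_force: [-0.3, 0.4, -0.5]
opening: 0.0004
```

carry_out(plan=[[0, [0, 0.027, 0.093], 1], [0, [0, 0.027, 0.093], 1], [0, [0, 0.027, 0.093], 1], [0, [0, 0.027, 0.093], 1], [0, [0, 0, 0], 0]])

```text
t: 7.5
tcp_pos: [0.5211, 0.1743, 0.0833]
eef_rot: [51.6, 90.0, 19.8]
wrist_force: [-0.6, 0.4, 0.6]
opening: 0.0002
```

```bash
python3 gapchk.py g2
```

```text
7.5 [0.52106068 0.17427872 0.08328478] [-0.64163386  0.39037926  0.63142096]
y dir 58.191384871727074 a 35.62874272788522 b 11.403923578541045
```

View pics/g2.png

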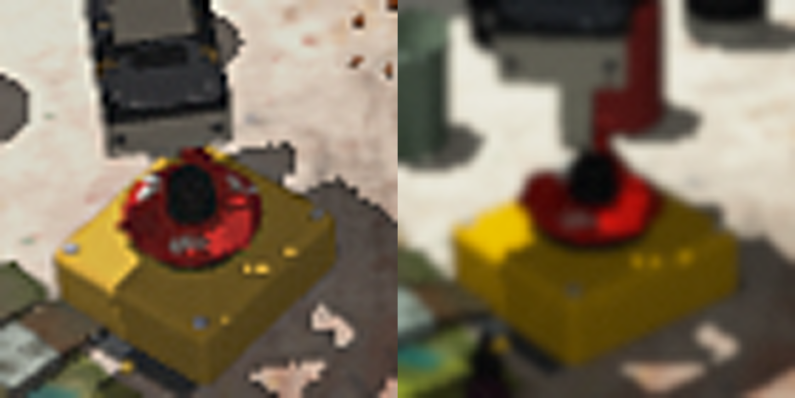

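carry_out(plan=[[0, [0, 0.024, 0.093], 1], [0, [0, 0.024, 0.093], 1], [0, [0, 0.024, 0.093], 1], [0, [0, 0.024, 0.093], 1], [0, [0, 0, 0], 0]])

```text
t: 8.1
tcp_pos: [0.5347, 0.1675, 0.0832]
eef_rot: [82.6, 90.0, 26.9]
wrist_force: [-1.1, -0.0, 1.2]
opening: 0.0004
```

carry_out(plan=[[0, [0, 0.024, 0.093], 1], [0, [0, 0, 0], 0]])

```text
t: 8.3
tcp_pos: [0.5373, 0.165, 0.0831]
eef_rot: [93.5, 90.0, 31.9]
wrist_force: [-0.5, 2.4, 0.3]
opening: 0.0004
```

```bash
python3 gapchk.py g3
```

```text
8.3 [0.5373206  0.16499956 0.08311001] [-0.48439266  2.41852261  0.29055701]
y dir 28.40168133111946 a 35.139313173158214 b 11.707476696725633
```

View pics/g3.png

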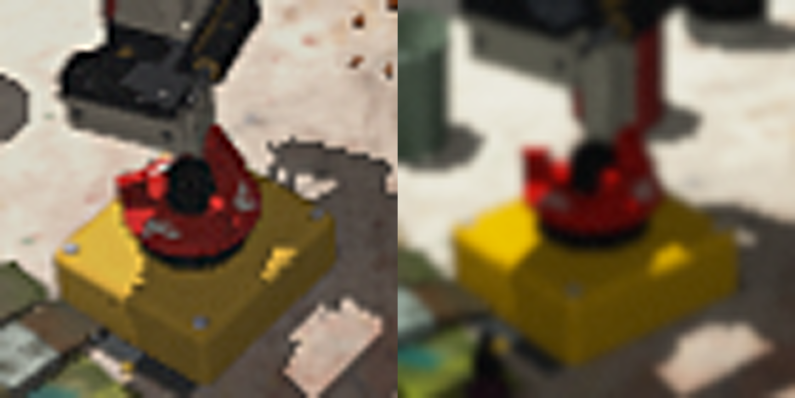

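The dark stem now shows under the disc in both crops, so it looks popped. I'll back off anticlockwise, lift, and check.

carry_out(plan=[[0, [0, -0.03, -0.093], -1], [0, [0, -0.03, -0.093], -1], [0, [0, -0.03, -0.093], -1], [0, [0, -0.03, -0.093], -1], [0, [0, -0.03, -0.093], -1], [0, [0, -0.03, -0.093], -1], [0, [0, -0.03, -0.093], -1], [0, [0, -0.03, -0.093], -1], [0, [-0.3, 0, 0], 0], [0, [-0.6, 0, 0], 0], [0, [-0.8, 0, 0], 0], [0, [-0.9, 0, 0], 0]])

```text
t: 9.6
tcp_pos: [0.5088, 0.1765, 0.1884]
eef_rot: [-140.7, 89.9, -154.5]
wrist_force: [0.7, -0.6, 0.0]
opening: 0.0005
```

Run:
```python
from h import *
from cell import manip
st=manip.read_state(); R=rot(st["eef_rot"]); print(st["tcp_pos"],R.round(3),st["joint_positions"].round(1))
y=R[:2,1]; z=R[:2,2]; C=np.array([.512,.138])
print("z shift view stop:", R.T@(np.r_[C+z*0.068,.2]-st["tcp_pos"])/.04)
```

```text
[0.50884437 0.17652804 0.18843749] [[-0.001  0.238  0.971]
 [-0.     0.971 -0.238]
 [-1.    -0.001 -0.001]] [  7.3  15.   92.1  -0.   73.  -68.9]
z shift view stop: [-0.29009694 -0.91681565  2.00600943]
```

carry_out(plan=[[0, [-0.1, -0.3, 0.67], 0], [0, [-0.1, -0.3, 0.67], 0], [0, [-0.1, -0.3, 0.66], 0], [0, [0, 0, 0], 0], [0, [0, 0, 0], 0], [0, [0, 0, 0], 0]])

```text
t: 10.2
tcp_pos: [0.5776, 0.1232, 0.1992]
eef_rot: [179.5, 90.0, 165.8]
wrist_force: [-0.8, 0.5, -0.8]
opening: 0.0002
```

```bash
cat > chk.py <<'E'
from h import *
from cell import manip, optics
import sys
st=manip.read_state(); R=rot(st["eef_rot"]); print(st["t"],st["tcp_pos"],st["wrist_force"])
c=optics.camera("wrist"); P=cloud(c); z=P[...,2]; C=np.array([.512,.138]); cv2.imwrite(f"pics/{sys.argv[1]}.png",c["pixels"][:,:,::-1])
m=np.hypot(P[...,0]-C[0],P[...,1]-C[1])
print("hub z",np.nanmedian(z[m<.009]))
hsv=cv2.cvtColor(c["pixels"],cv2.COLOR_RGB2HSV); red=(m<.05)&((hsv[...,0]<8)|(hsv[...,0]>172))&(hsv[...,1]>150)
zt=np.nanpercentile(z[red],97)-.004
N,l,s_,ce=cv2.connectedComponentsWithStats((red&(z>zt)).astype(np.uint8))
for i in range(1,N):
    if s_[i,4]<15: continue
    p=P[l==i]; d=p[:,:2]-C; a=np.degrees(np.arctan2(d[:,1],d[:,0]))%360; print(ce[i].round(),s_[i,4],"ang",a.min().round(1),a.max().round(1),"z",np.median(p[:,2]))
E
python3 chk.py w4
```

```text
10.2 [0.57759855 0.12322239 0.19915143] [-0.80570427  0.53888791 -0.77475673]
hub z 0.100044429411911
[310.  90.] 213 ang 173.5 191.8 z 0.09783995667380424
[357. 136.] 177 ang 52.5 71.5 z 0.09768670563216403
[296. 155.] 181 ang 292.7 311.3 z 0.09781166997555052
```

View pics/w4.png

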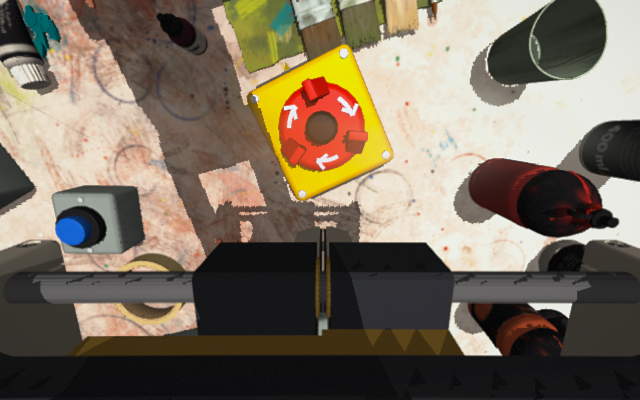

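The head is fully up again: hub z 0.100 as at the start, and the lugs back at their original angles (52–71°). Now I move over to the green button.

carry_out(plan=[[0, [0, -0.92, 0.13], 0], [0, [0, -0.92, 0.13], 0], [0, [0, -0.92, 0.13], 0], [0, [0, -0.92, 0.13], 0], [0, [0, -0.92, 0.13], 0], [0, [0, -0.92, 0.13], 0], [0, [0, -0.92, 0.13], 0], [0, [0, -0.92, 0.13], 0], [0, [0, -0.92, 0.13], 0], [0, [0, -0.92, 0.13], 0], [0, [0, -0.92, 0.13], 0], [0, [0, 0, 0], 0]])

```text
t: 11.45
tcp_pos: [0.5369, -0.2876, 0.1988]
eef_rot: [-88.0, 89.9, -102.0]
wrist_force: [0.6, -0.2, -0.3]
opening: 0.0008
```

carry_out(plan=[[0, [0, 0, 0], 0], [0, [0, 0, 0], 0]])

```text
t: 11.65
tcp_pos: [0.5378, -0.2824, 0.199]
eef_rot: [121.5, 89.9, 107.8]
wrist_force: [0.2, 0.7, -0.3]
opening: 0.0004
```

```bash
cat > grn.py <<'E'
from h import *
from cell import manip, optics
import sys
st=manip.read_state(); R=rot(st["eef_rot"]); print(st["t"],st["tcp_pos"],R.round(3).tolist())
c=optics.camera("wrist"); P=cloud(c); cv2.imwrite(f"pics/{sys.argv[1]}.png",c["pixels"][:,:,::-1])
hsv=cv2.cvtColor(c["pixels"],cv2.COLOR_RGB2HSV); m=((hsv[...,0]>50)&(hsv[...,0]<80)&(hsv[...,1]>120)&(hsv[...,2]>50)).astype(np.uint8)
k=max(cv2.findContours(m,0,2)[0],key=cv2.contourArea); e=cv2.fitEllipse(k); print(e)
G=cast(c,np.array(e[0][0]),np.array(e[0][1]),.072); mm=np.zeros_like(m); cv2.drawContours(mm,[k],-1,1,-1); p=P[mm>0]
print("ray",G,"cloud",np.nanmean(p,0),"ptp",np.ptp(p,axis=0), "zmed",np.nanmedian(p[:,2]))
print("shift", R.T@(np.r_[G[:2],.085]-st["tcp_pos"])/.04)
E
python3 grn.py w5
```

```text
11.65 [ 0.53777506 -0.28235919  0.19904791] [[-0.0, 0.237, 0.972], [0.001, 0.972, -0.237], [-1.0, 0.001, -0.001]]Traceback (most recent call last):
  File "grn.py", line 7, in <module>
    k=max(cv2.findContours(m,0,2)[0],key=cv2.contourArea); e=cv2.fitEllipse(k); print(e)
ValueError: max() iterable argument is empty
```

View pics/w5.png

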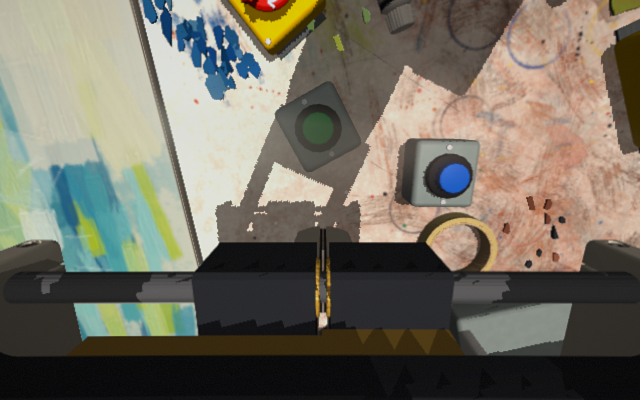

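The green button is in shade at (319,127), and the blue one is at (452,176). I'll loosen the mask.

```bash
sed -i 's/>120)&(hsv\[...,2\]>50)/>70)\&(hsv[...,2]>30)/; s/^k=/m[:, :260]=0; m[:,380:]=0; m[:80]=0; m[170:]=0\nk=/' grn.py; python3 grn.py w6
```

```text
11.7 [ 0.5379003  -0.28225042  0.1991559 ] [[-0.0, 0.236, 0.972], [0.001, 0.972, -0.236], [-1.0, 0.001, -0.0]]
((317.919677734375, 127.31446075439453), (28.609384536743164, 30.97915267944336), 177.4873046875)
ray [ 0.4716343  -0.27071442  0.072     ] cloud [ 0.47164258 -0.27079002  0.06997578] ptp [nan nan nan] zmed 0.07002764957256619
shift [ 2.85433731 -0.11242765 -1.67705532]
```

carry_out(plan=[[0, [0, -0.04, -0.56], 0], [0, [0, -0.04, -0.56], 0], [0, [0, -0.03, -0.56], 0], [0, [0.6, 0, 0], 0], [0, [0.7, 0, 0], 0], [0, [0.7, 0, 0], 0], [0, [0.5, 0, 0], 0], [0, [0.35, 0, 0], 0], [0, [0, 0, 0], 0], [0, [0, 0, 0], 0]])

```text
t: 12.75
tcp_pos: [0.4718, -0.2716, 0.0855]
eef_rot: [51.0, 90.0, 37.4]
wrist_force: [0.4, -0.1, 0.7]
opening: 0.0003
```

Run:
```python
from h import *
from cell import optics
a=[]
for n,p in (("scene",(366,255)),("side",(358,250))):
    c=optics.camera(n); crop(c,*p,35,"pics/t.png",8); a.append(cv2.imread("pics/t.png"))
cv2.imwrite("pics/g5.png",cv2.resize(np.hstack(a),None,fx=.71,fy=.71))
```

```text
(no output)
```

View pics/g5.png

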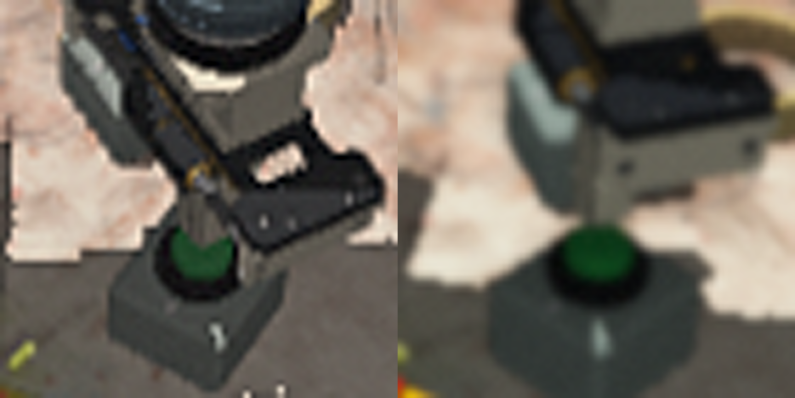

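carry_out(plan=[[0, [0.15, 0, 0], 0], [0, [0.15, 0, 0], 0], [0, [0.1, 0, 0], 0], [0, [0.06, 0, 0], 0], [0, [0, 0, 0], 0]])

```text
t: 13.35
tcp_pos: [0.4717, -0.2725, 0.0667]
eef_rot: [-13.3, 90.0, -27.0]
wrist_force: [0.7, 0.9, 4.3]
opening: 0.0006
```

carry_out(plan=[[0, [0.04, 0, 0], 0], [0, [0.03, 0, 0], 0], [0, [0, 0, 0], 0]])

```text
t: 13.65
tcp_pos: [0.4717, -0.2725, 0.066]
eef_rot: [-31.6, 89.9, -45.4]
wrist_force: [-3.3, 2.9, 19.0]
opening: 0.0007
```

It bottomed at z=0.066 with 19 N, well over the 5 N spring. Lifting off and checking.

carry_out(plan=[[0, [-0.2, 0, 0], 0], [0, [-0.5, 0, 0], 0], [0, [-0.7, 0, 0], 0], [0, [-0.8, 0, 0], 0], [0, [-0.8, 0, 0], 0], [0, [-0.4, 0, 0.5], 0], [0, [0, 0.05, 0.6], 0], [0, [0, 0.05, 0.6], 0], [0, [0, 0, 0], 0], [0, [0, 0, 0], 0], [0, [0, 0, 0], 0]])

```text
t: 14.75
tcp_pos: [0.5373, -0.2842, 0.1993]
eef_rot: [164.9, 89.9, 151.1]
wrist_force: [-0.7, 0.0, -0.7]
opening: 0.0002
```

```bash
python3 grn.py w7
python3 - <<'E'
from h import *
from cell import optics
c=optics.camera("scene"); P=cloud(c); cv2.imwrite("pics/s7.png",c["pixels"][:,:,::-1])
P0=cloud(load("scene0.npz"))
hsv=cv2.cvtColor(c["pixels"],cv2.COLOR_RGB2HSV)
for n,(C,r,q) in dict(stop=((.512,.138),.011,0),blue=((.552,-.147),.012,0),green=((.4717,-.271),.012,0)).items():
    o=[]
    for p in (P0,P):
        m=(np.hypot(p[...,0]-C[0],p[...,1]-C[1])<r)&(p[...,2]<.12); o.append((np.nanmedian(p[...,2][m]).round(4),m.sum()))
    print(n,o)
E
```

```text
14.75 [ 0.53728937 -0.28418875  0.19927234] [[-0.002, 0.238, 0.971], [0.001, 0.971, -0.238], [-1.0, 0.001, -0.002]]
((319.8968200683594, 127.59529876708984), (28.786008834838867, 30.841739654541016), 175.1950225830078)
ray [ 0.47154416 -0.27072393  0.072     ] cloud [ 0.47154729 -0.27076643  0.06995666] ptp [nan nan nan] zmed 0.06999309588289271
shift [ 2.85994644 -0.06520745 -1.67112034]
stop [(np.float64(0.1), np.int64(32)), (np.float64(0.1005), np.int64(28))]
blue [(np.float64(0.0701), np.int64(41)), (np.float64(0.0708), np.int64(39))]
green [(np.float64(0.0705), np.int64(44)), (np.float64(0.0707), np.int64(45))]
```

View pics/s7.png

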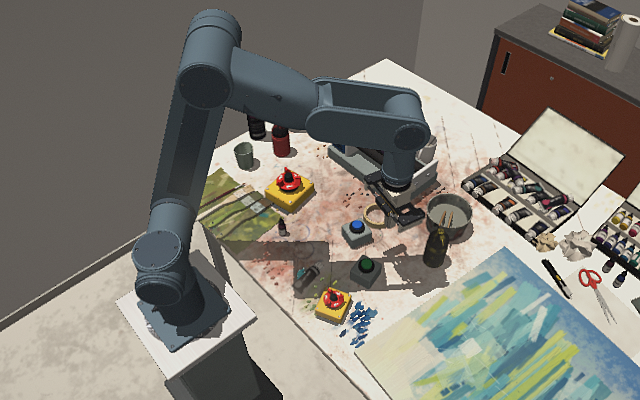

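View pics/w7.png

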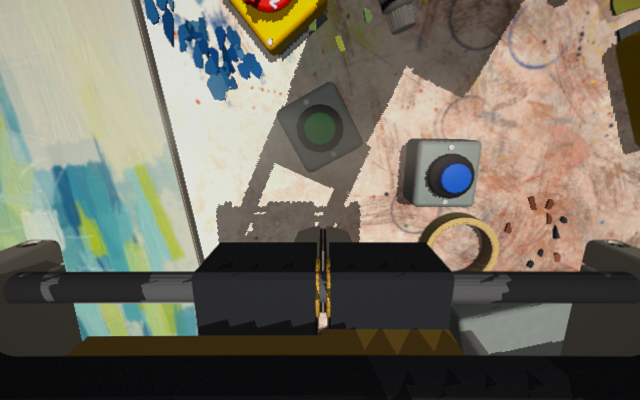

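The red head (290,182), green (366,263) and blue (357,226) buttons are all up. The loose things I can see are where they were, and the arm is clear. Handing in.

```bash
python3 -c "
from cell import hand_in; print(hand_in())"
```

```text
the job is handed in; nothing more can be done
None
```

The stop check is done and handed in at about 15 s of the 48 s allowed. I worked on the larger station, with shut fingertips only, and gripped nothing.

- **Press and latch:** I pressed the red stop to its end, where the force reached 17 N with the fingertips at z = 0.0917. After I lifted off, the hub stayed latched, reading 0.092 against 0.100 when up.
- **Release:** I pushed one lug clockwise about 40° until the latch let go. Afterwards the hub was back at 0.100 and the lugs at their original angles.
- **Green start button:** I pressed it to its end at z = 0.066 with 19 N, and it came back to its starting height.

**Last checks:** The red head and the green and blue buttons all read within 1 mm of their starting heights. Depth readings run about 2 mm low throughout, which is within the calibration, so I compared before and after rather than trusting absolute heights. The loose things I could see looked unmoved, but I judged that by eye and did not measure it. The arm hid some of the far bottles in the last scene picture, including the yellow one, though the fingers never went near them. No check failed.

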